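Pop open the shaft case on the gearbox bench

ROBOT

A 6-joint arm with a two-finger parallel gripper is mounted at the origin on the work surface. World frame = base frame: x ahead of the robot, y to its left, z up, the work surface at z = 0. Lengths are in m, angles in rad, forces in N, time in s.
With the tool pointing down it reaches from about 0.225 to 0.875 m from the base axis. Payload 3.4 kg.
Tool frame: the origin (TCP) lies on the centre line of the jaws, within the pads' length; the fingertips stand 17 mm ahead of it and the grasp point (between the pads) lies 2 mm behind it (manip.finger_overhang is the distance from the TCP to the fingertips, in m); y points along the fingers, x is the direction in which the jaws open and shut, and the axes are right-handed (so a half turn about y gives the same grasp; the last joint's range is limited). The gripper opens to 85 mm and grips with 20 to 120 N. Pads are 22 mm wide; open, the fingers measure 114 mm over their backs; the gripper's body (76 mm by 85 mm) begins 54 mm behind the grasp point. The pads swing forward as they close: fully open they stand 13 mm farther back than shut.
Start: joints at [-1.244, 0.276, 1.505, -0, 1.361, -0.121], TCP at [0.249, -0.518, 0.248] pointing down, gripper open.
Joint ranges: [-2.89, 2.89], [-0.75, 2.08], [0.22, 2.7], [-1.18, 4.32], [0.11, 2.71], [-2.7, 2.7]. Speed limits (rad/s): [2.57, 2.57, 3.14, 3.14, 3.14, 3.14].

INTERFACE

Orientations are given as a unit quaternion [w, x, y, z].
In Python, from rig import manip gives the robot as it stands.
- The arm moves only by the tool arm_command, never from a script. Its argument "commands" is a list of rows, each a list of 3 entries, a list of its own where there are three numbers: the finger opening in cm, from 0 to 8.54, then the shift along the world's x, y, z in cm, then the turn about the world's z in rad. A call has 1 to 12 rows; each row shifts and turns the commanded pose from where the row before left it; what a row does not reach is not made up. A row lasts 1/10 s, in which the tool goes at most 50 mm and 8.59 degrees, less where a joint would pass 70% of its speed; a pose out of reach is approached as far as the arm can. A call with a gripper value outside its range is refused whole. The fingers move at their own pace and stop on an object; "grip_force" is the grip in N (left out, the last holds). Time passes only in rows, so rows that do not move let the fingers close. It gives the time, the measured TCP pose, the force and the opening at its end, in the units of the state.
- manip.get_state(): the state, without advancing time (a new reading comes with each control period).
- manip.get_image(name): name is "side" or "top"; returns a dict with "pixels" (420x560x3 uint8, red, green, blue), "range_z" (420x560 float32, m along the optical axis (not along the pixel's ray), 0 where there is no reading), "intrinsics" (3x3 intrinsics, pixels), "R" (3x3) and "t" (3): a world point X has camera coordinates R X + t. Camera axes: x right, y down, z forward; pixel columns grow to the right and rows downward; lengths in m; the calibration is good to about 2 mm. A picture is of the moment at which its call begins.
- manip.sign_off(): hands the job in, once; it reports no verdict.
The state is a dict: "clock": time; "qpos": joint angles; "qd": joint speeds; "effort": joint torques, N m; "position": TCP position; "ee_rot": TCP orientation; "contact_force": force on the tool from outside, world axes, zero at the start; "moment": the same for the moment, N m; "width": finger opening in m.
Only numpy, scipy, OpenCV 4.12 (cv2) and the standard library are available. Lean on these libraries where they do the work, as an engineer would, in place of code of your own. Each camera call takes 0.05 s, during which the arm holds its last target.

TASK

Both grey parts cases on the bench have touch-latch lids. Press down on the front of the long, narrow case's lid, right over its catch, so that it lets go and springs ajar when you take the finger away; then push that lid on with the fingertips, past upright, until it rests fully back against its stop. Only push: do not pinch the lid or lean on it hard, keep the squarish case shut, and leave the loose parts standing where they are.

Things in the scene. Friction and masses are not known exactly. Their poses are not given: they have to be found in the camera images.
- long_case: long, narrow grey case fixed on a wooden riser block (0 to 34 mm high, varies), 100 mm deep (its x), 220 long (its y), 55 high; origin under the middle of its base. The lid's hinge is along its back (+x, away from the robot; case turned at most 30 degrees), the catch in the middle of its front (-x). Two shafts lie inside; a spring plunger stands 32 mm before the hinge, middle
- long_case_lid (a joint): angle (rad) of the long lid: 0 latched, plus = opening up and away. Some 4 N down over the catch sinks it 2 to 5 mm (stop at -0.05) and the catch lets go; when the finger withdraws, the spring lifts it ajar, to about 0.72. Above that it swings lightly (0.16 kg) and falls back to ajar, but past upright (1.57) it falls open to its stop at 1.85. It does not latch again
- long_case_lid_press (a point): spot right above the catch on the upper face of the long lid, marked by a flat dark disc 22 mm across: 20 mm in from the lid's front edge, half-way along it; 69 mm above the case's origin when shut. Turns with the lid
- long_case_lid_edge (a point): middle of the front lower edge of the long lid; the lid is a flat aluminium plate 112 mm deep, 226 mm long and 8 mm thick, overhanging the case's front by 12 mm. Its axes turn with the lid: x runs from this edge to the hinge (112 mm away), y along the edge, z out of the upper face. 61 mm above the case's origin when shut, about 135 mm when ajar
- long_case_lid_hinge (a point): middle of the long lid's hinge line, which runs along the case's y, 61 mm above the case's origin, at the back side of the case, level with the lid's lower face
- square_case: the other, nearly square case, fixed on a riser too: 120 mm deep, 130 mm long, 55 mm high (69 mm with its lid), same colour and same kind of lid and catch; origin under the middle of its base. To stay shut. The two cases stand left and right of the robot's middle line, either way round, their middles at least 360 mm apart
- square_case_lid (a joint): angle (rad) of the square case's lid: 0 shut and latched
- spur_gear: loose bystander: toothed steel wheel lying flat, 60 mm across, 24 mm high; stands between the cases, nearer the robot; origin under its middle, on the bench
- pinion: loose bystander: steel stepped shaft standing upright on a 48 mm round foot, 85 mm high; stands between the cases; origin under its middle, on the bench
- bearing: loose bystander: steel ring lying flat, 54 mm outside, 28 mm bore, 16 mm high; behind the cases; origin under its middle, on the bench
- housing: loose bystander: bowl-shaped aluminium casting, 120 mm across the mouth, 100 mm high; behind the cases; origin under its middle, on the bench
- flange_bolt: loose bystander: steel bolt standing on its head, 64 mm high, foot 34 mm across; beyond the left ends of the cases; origin under its middle, on the bench
- grease_jar: loose bystander: white jar with black cap, 56 mm across, 70 mm high; beyond the right ends of the cases; origin under its middle, on the bench
- spacer: loose bystander: steel ring lying flat, 44 mm across, 8 mm high; beyond the right ends of the cases; origin under its middle, on the bench

How it is judged:
By the outcome, as a careful person would: the job done as asked, in the order asked, and still so for the second after the job is handed in, with the robot touching nothing.
It also fails if it takes over 51 s, if anything falls off the work surface, if the arm or the gripper's body presses on something with over 40 N, if the wrist force passes 120 N, or if a joint passes its speed limit or range.

## Working session

There is one attempt and no reset: what is moved stays moved. The work goes in short steps, Python scripts to look and compute and a tool call to move; the robot and the scene stay as the last step left them, time stands still between calls to the robot, and variables do not carry over. Pictures are saved under pics/ and viewed, and the job is handed in when it is done.

Besides the shell and the picture viewer there is one more tool, called after "Emit:" by a JSON object that holds its "method" and its "body", one argument or row to a line. arm_command: Moves the arm, as the interface text tells. Its arguments: {"type":"object","properties":{"commands":{"type":"array"},"grip_force":{"type":"number"}},"required":["commands"]}

```bash
mkdir -p pics; ls; python3 - <<'E'
from rig import manip
import cv2,numpy as np
s=manip.get_state();print(s)
for n in("side","top"):
    im=manip.get_image(n);cv2.imwrite(f"pics/{n}0.png",im["pixels"][:,:,::-1]);np.savez(f"{n}0.npz",**im)
    print(n,im["intrinsics"],im["R"],im["t"])
E
```

```text
pics
{'clock': 0.0, 'qpos': array([-1.24395740e+00,  2.76596366e-01,  1.50617580e+00,  1.50222461e-05,
        1.36067522e+00, -1.21011400e-01]), 'qd': array([-7.78267734e-05,  6.54821043e-04,  2.09621065e-05,  5.06309865e-04,
        2.43110689e-06, -2.00209609e-04]), 'effort': array([ 1.64211753e-03, -4.16760492e+01, -2.45799994e+01,  2.79817061e-05,
        1.08744655e-02, -2.03358508e-05]), 'position': array([ 0.24882072, -0.5178105 ,  0.24742189]), 'ee_rot': array([ 0.59896269, -0.59812744,  0.3769938 , -0.37598262]), 'contact_force': array([-0.20034624,  0.04784187,  0.58114568]), 'moment': array([ 0.06672934, -0.02025248,  0.03704013]), 'width': 0.08547407286842307}
side [[427.30879183   0.         282.53000888]
 [  0.         427.30879183 206.90434687]
 [  0.           0.           1.        ]] [[-0.95561274 -0.29455015 -0.00667087]
 [-0.19575393  0.65168304 -0.73279575]
 [ 0.22019239 -0.69896311 -0.68041597]] [0.55732425 0.16598574 1.12095648]
top [[443.83791594   0.         279.93771219]
 [  0.         443.83791594 208.43695735]
 [  0.           0.           1.        ]] [[ 0.00649554 -0.99963634 -0.02617242]
 [-0.99528501 -0.00392987 -0.09691387]
 [ 0.09677577  0.02667853 -0.99494859]] [0.01761684 0.56226681 1.46894192]
```

View pics/top0.png

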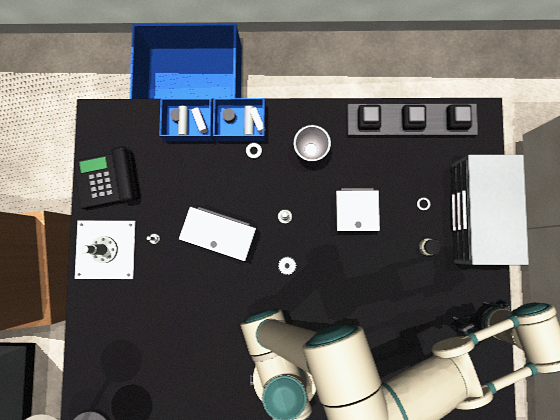

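View pics/side0.png

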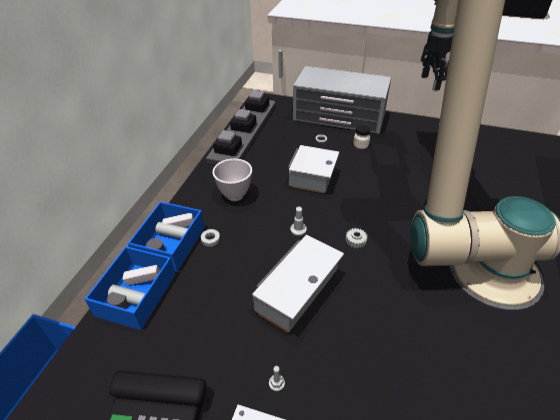

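The top view shows the long case left of centre, with lid corners near (191,207), (256,230), (247,261) and (180,240) and the disc at (213,244). The square case is at (358,210). The side view shows the disc at (313,280). Next I measure the lid.

```bash
cat > h.py <<'E'
import numpy as np,cv2
def pts(im,mask):
    v,u=np.nonzero(mask&(im["range_z"]>0));z=im["range_z"][v,u];K=im["intrinsics"]
    c=np.stack([(u-K[0,2])*z/K[0,0],(v-K[1,2])*z/K[1,1],z],1)
    return (c-im["t"])@im["R"]   # R^T(c-t)
def ray(im,u,v,h):
    K=im["intrinsics"];d=im["R"].T@np.array([(u-K[0,2])/K[0,0],(v-K[1,2])/K[1,1],1]);o=-im["R"].T@im["t"]
    return o+d*(h-o[2])/d[2]
E
python3 - <<'E'
from h import *
D={}
for n,box in (("top",(170,200,265,270)),("side",(250,232,350,330))):
    im=dict(np.load(n+"0.npz"));D[n]=im
    g=cv2.cvtColor(im["pixels"],cv2.COLOR_RGB2GRAY)
    m=np.zeros(g.shape,np.uint8);x0,y0,x1,y1=box;m[y0:y1,x0:x1]=(g[y0:y1,x0:x1]>170)*255
    cs,_=cv2.findContours(m,cv2.RETR_EXTERNAL,cv2.CHAIN_APPROX_NONE);c=max(cs,key=cv2.contourArea)
    f=np.zeros_like(m);cv2.drawContours(f,[c],-1,255,-1)
    P=pts(im,cv2.erode(f,np.ones((5,5)))>0);h=np.median(P[:,2]);print(n,"h",h,np.percentile(P[:,2],[10,90]),len(P))
    W=np.array([ray(im,*p[0],h)[:2] for p in c]);r=cv2.minAreaRect((W*1000).astype(np.float32));print(r)
    print(cv2.boxPoints(r).round(0).tolist())
    disc=(f>0)&(g<150)&(cv2.erode(f,np.ones((5,5)))>0);v,u=np.nonzero(disc);print(len(u),u.mean(),v.mean(),ray(im,u.mean(),v.mean(),h))
for n,uvs in (("top",dict(pinion=(285,216),gear=(287,266),bolt=(153,239),bowl=(312,143),bearing=(254,151),sq=(358,210))),):
    for k,p in uvs.items():
        im=D[n];z=im["range_z"][p[1],p[0]];m=np.zeros((420,560),bool);m[p[1],p[0]]=1;print(k,pts(im,m))
E
```

```text
top h 0.08923470388497846 [0.08549505 0.09323306] 1923
((474.8766174316406, 222.6623992919922), (226.96990966796875, 111.0461196899414), 72.16500854492188)
[[387.0, 132.0], [493.0, 98.0], [562.0, 314.0], [457.0, 348.0]]
25 213.2 243.84 [0.440793   0.23310623 0.0892347 ]
side h 0.0885332281329002 [0.08665012 0.09036602] 2929
((471.6851501464844, 224.37454223632812), (225.34466552734375, 111.322265625), 72.00308990478516)
[[384.0, 134.0], [490.0, 100.0], [559.0, 314.0], [454.0, 349.0]]
54 312.5 279.037037037037 [0.43762281 0.23371003 0.08853323]
pinion [[0.53226779 0.00251093 0.08240356]]
gear [[ 0.36965416 -0.00417119  0.02384248]]
bolt [[0.4569945  0.4500143  0.02231699]]
bowl [[ 0.79331963 -0.08864346  0.00237687]]
bearing [[ 0.76606866  0.11319458 -0.00245683]]
sq [[ 0.55313456 -0.23388873  0.07836182]]
```

```bash
python3 - <<'E'
from rig import manip
from scipy.spatial.transform import Rotation as R
s=manip.get_state();q=s["ee_rot"];print(R.from_quat(q[[1,2,3,0]]).as_matrix().round(3), manip.finger_overhang)
E
```

```text
[[ 0.433 -0.001  0.901]
 [-0.901  0.002  0.433]
 [-0.002 -1.     0.   ]] 0.017
```

Emit:
{"method": "arm_command", "body": {
  "commands": [
    [0, [1.2, 4.8, 0], 0],
    [0, [1.2, 4.8, 0], 0],
    [0, [1.2, 4.8, 0], 0],
    [0, [1.2, 4.8, 0], 0],
    [0, [1.2, 4.8, 0], 0],
    [0, [1.2, 4.8, 0], 0],
    [0, [1.2, 4.8, 0], 0],
    [0, [1.2, 4.8, 0], 0]
  ],
  "grip_force": 20
}}

```text
clock: 0.9
position: [0.3447, -0.1324, 0.2482]
ee_rot: [0.598, -0.598, 0.377, -0.377]
contact_force: [1.2, -0.2, 1.5]
width: 0.0
```

```bash
python3 - <<'E'
from rig import manip
s=manip.get_state();print(s["qpos"].round(3))
E
```

```text
[-0.556 -0.043  1.883  0.     1.301  0.568]
```

Emit:
{"method": "arm_command", "body": {
  "commands": [
    [0, [1.2, 4.6, 0], 0.1],
    [0, [1.2, 4.6, 0], 0.1],
    [0, [1.2, 4.6, 0], 0.1],
    [0, [1.2, 4.6, 0], 0.1],
    [0, [1.2, 4.6, 0], 0.1],
    [0, [1.2, 4.6, 0], 0.1],
    [0, [1.2, 4.6, -2], 0.1],
    [0, [1.05, 4.4, -3], 0.11],
    [0, [0, 0, -4], 0],
    [0, [0, 0, -3], 0],
    [0, [0, 0, 0], 0]
  ]
}}

```text
clock: 2.0
position: [0.4346, 0.226, 0.1272]
ee_rot: [-0.697, 0.7, -0.113, 0.107]
contact_force: [-0.3, -0.9, -0.7]
width: -0.0003
```

```bash
python3 - <<'E'
from rig import manip
import cv2
s=manip.get_state();print(s["qpos"].round(3),s["position"],s["contact_force"])
for n in("side","top"):
    im=manip.get_image(n);cv2.imwrite(f"pics/{n}1.png",im["pixels"][:,:,::-1])
E
```

```text
[ 0.337  0.258  1.861 -0.     1.033  0.65 ] [0.43460681 0.22601365 0.12721038] [-0.32229876 -0.87485321 -0.67637475]
```

View pics/side1.png

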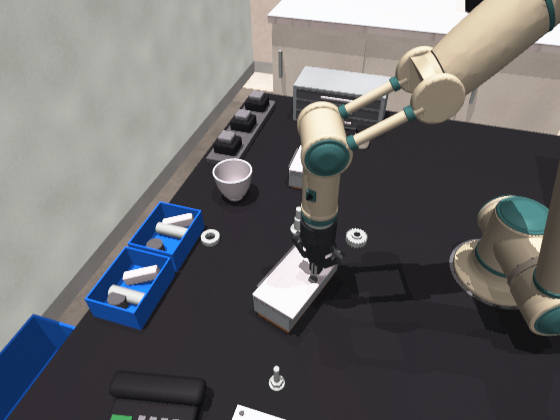

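The side view shows the closed fingertips hovering just beside the disc at about (313,277). I correct sideways, then descend.

Emit:
{"method": "arm_command", "body": {
  "commands": [
    [0, [0.45, 0.8, 0], 0],
    [0, [0, 0, -0.8], 0],
    [0, [0, 0, -0.8], 0],
    [0, [0, 0, 0], 0],
    [0, [0, 0, 0], 0]
  ]
}}

```text
clock: 2.6
position: [0.4426, 0.2346, 0.1152]
ee_rot: [-0.698, 0.699, -0.11, 0.11]
contact_force: [-0.1, -0.4, 1.1]
width: -0.0001
```

Emit:
{"method": "arm_command", "body": {
  "commands": [
    [0, [0, 0, -0.2], 0],
    [0, [0, 0, 0], 0]
  ]
}}

```text
clock: 2.8
position: [0.4427, 0.2347, 0.1133]
ee_rot: [-0.698, 0.698, -0.11, 0.11]
contact_force: [-0.6, -0.1, -0.4]
width: -0.0004
```

Emit:
{"method": "arm_command", "body": {
  "commands": [
    [0, [0, 0, -0.2], 0],
    [0, [0, 0, 0], 0]
  ]
}}

```text
clock: 3.0
position: [0.4426, 0.2347, 0.1111]
ee_rot: [-0.698, 0.699, -0.11, 0.11]
contact_force: [0.1, -0.7, 0.2]
width: -0.0002
```

Emit:
{"method": "arm_command", "body": {
  "commands": [
    [0, [-0.3, -0.1, -0.2], 0],
    [0, [0, 0, 0], 0]
  ]
}}

```text
clock: 3.2
position: [0.439, 0.2335, 0.109]
ee_rot: [-0.698, 0.699, -0.111, 0.11]
contact_force: [0.3, -0.3, -0.3]
width: 0.0
```

Emit:
{"method": "arm_command", "body": {
  "commands": [
    [0, [0, 0, -0.2], 0],
    [0, [0, 0, 0], 0]
  ]
}}

```text
clock: 3.4
position: [0.4397, 0.2338, 0.1071]
ee_rot: [-0.698, 0.699, -0.11, 0.11]
contact_force: [-0.1, 0.8, 0.7]
width: -0.0
```

Emit:
{"method": "arm_command", "body": {
  "commands": [
    [0, [0, 0, -0.2], 0],
    [0, [0, 0, 0], 0]
  ]
}}

```text
clock: 3.6
position: [0.4398, 0.2339, 0.1053]
ee_rot: [0.698, -0.698, 0.11, -0.11]
contact_force: [-0.7, 0.6, 0.2]
width: -0.0001
```

Emit:
{"method": "arm_command", "body": {
  "commands": [
    [0, [0, 0, -0.1], 0],
    [0, [0, 0, 0], 0]
  ]
}}

```text
clock: 3.8
position: [0.4398, 0.2339, 0.1044]
ee_rot: [0.699, -0.698, 0.11, -0.11]
contact_force: [-0.9, -0.2, 3.6]
width: -0.0002
```

Emit:
{"method": "arm_command", "body": {
  "commands": [
    [0, [0, 0, -0.1], 0],
    [0, [0, 0, 0], 0]
  ]
}}

```text
clock: 4.0
position: [0.4397, 0.2339, 0.1033]
ee_rot: [0.699, -0.698, 0.11, -0.11]
contact_force: [-0.2, 1.2, 3.0]
width: 0.0001
```

Emit:
{"method": "arm_command", "body": {
  "commands": [
    [0, [0, 0, -0.1], 0],
    [0, [0, 0, 0], 0]
  ]
}}

```text
clock: 4.2
position: [0.4397, 0.2339, 0.1023]
ee_rot: [0.699, -0.698, 0.11, -0.11]
contact_force: [-1.2, 1.0, 2.7]
width: 0.0003
```

Emit:
{"method": "arm_command", "body": {
  "commands": [
    [0, [0, 0, -0.1], 0],
    [0, [0, 0, 0], 0]
  ]
}}

```text
clock: 4.4
position: [0.4398, 0.2339, 0.1021]
ee_rot: [0.699, -0.698, 0.11, -0.11]
contact_force: [-3.8, 0.8, 10.0]
width: 0.0002
```

Emit:
{"method": "arm_command", "body": {
  "commands": [
    [0, [0, 0, -0.1], 0],
    [0, [0, 0, 0], 0]
  ]
}}

```text
clock: 4.6
position: [0.4398, 0.2339, 0.102]
ee_rot: [0.699, -0.698, 0.11, -0.11]
contact_force: [-4.7, -0.4, 16.2]
width: -0.0002
```

The lid has reached its stop (force rising), so I withdraw upwards.

Emit:
{"method": "arm_command", "body": {
  "commands": [
    [0, [0, 0, 1], 0],
    [0, [0, 0, 4], 0],
    [0, [-1, 0, 4], 0],
    [0, [-3, 1, 3.5], 0],
    [0, [-4, 1, 2], 0],
    [0, [-4, 1.3, 0], 0],
    [0, [0, 0, 0], 0],
    [0, [0, 0, 0], 0]
  ]
}}

```text
clock: 5.4
position: [0.3195, 0.2668, 0.2454]
ee_rot: [0.699, -0.699, 0.109, -0.11]
contact_force: [0.3, 0.1, -1.0]
width: -0.0001
```

```bash
python3 - <<'E'
from rig import manip
import cv2,numpy as np
s=manip.get_state();print(s["position"],s["contact_force"])
for n in("side","top"):
    im=manip.get_image(n);cv2.imwrite(f"pics/{n}2.png",im["pixels"][:,:,::-1]);np.savez(f"{n}2.npz",**im)
E
```

```text
[0.31950313 0.26682682 0.24541932] [ 0.32986261  0.07015712 -0.99272576]
```

View pics/side2.png

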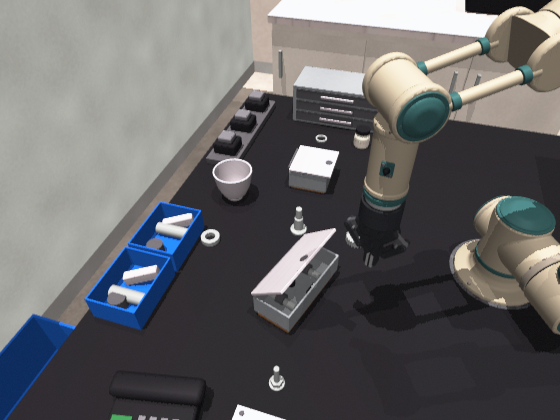

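View pics/top2.png

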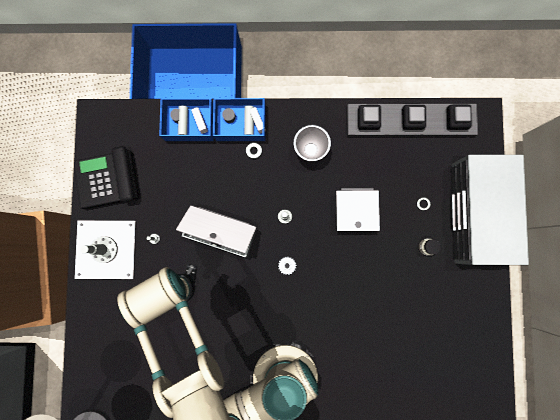

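The side view shows the lid ajar, its free edge running from about (335,232) to (283,295). In the top view the lid spans (177–257, 206–255). I check its angle from the depth readings.

```bash
python3 - <<'E'
from h import *
d=np.array([.952,-.306]);e=np.array([.306,.952]);H=np.array([.526,.2064])
im=dict(np.load("top2.npz"));m=np.zeros((420,560),bool);m[200:262,172:262]=1
P=pts(im,m);P=P[P[:,2]>.07];q=P[:,:2]-H;s=q@d;y=q@e
k=(abs(y)<.1);
for a in np.arange(-.12,.02,.01):
    t=k&(s>a)&(s<a+.01);print(round(a,2),t.sum(),np.percentile(P[t,2],[10,50,90]).round(3) if t.sum() else '')
E
```

```text
-0.12 0 
-0.11 0 
-0.1 78 [0.071 0.076 0.081]
-0.09 61 [0.152 0.156 0.16 ]
-0.08 215 [0.151 0.156 0.16 ]
-0.07 210 [0.143 0.148 0.154]
-0.06 208 [0.135 0.14  0.144]
-0.05 205 [0.126 0.131 0.136]
-0.04 200 [0.118 0.123 0.128]
-0.03 198 [0.11  0.115 0.119]
-0.02 187 [0.101 0.106 0.11 ]
-0.01 189 [0.093 0.098 0.103]
-0.0 174 [0.084 0.089 0.094]
0.01 7 [0.077 0.081 0.083]
```

Emit:
{"method": "arm_command", "body": {
  "commands": [
    [0, [1, -0.2, -4], 0],
    [0, [2, -0.5, -4], 0],
    [0, [3, -0.8, -0.8], 0],
    [0, [2.2, -0.6, 0], 0],
    [0, [0, 0, 0], 0],
    [0, [0, 0, 0], 0]
  ]
}}

```text
clock: 6.1
position: [0.4025, 0.2451, 0.1565]
ee_rot: [-0.698, 0.699, -0.112, 0.11]
contact_force: [0.4, 0.1, -0.3]
width: -0.0001
```

```bash
python3 - <<'E'
from rig import manip
import cv2,numpy as np
s=manip.get_state();print(s["position"],s["contact_force"],s["qpos"].round(2))
im=manip.get_image("side");cv2.imwrite(f"pics/side3.png",cv2.resize(im["pixels"][180:340,220:420,::-1],(800,600)))
E
```

```text
[0.40246002 0.24513007 0.15648459] [ 0.40644356  0.08027883 -0.32930186] [0.4  0.2  1.86 0.   1.09 0.71]
```

View pics/side3.png

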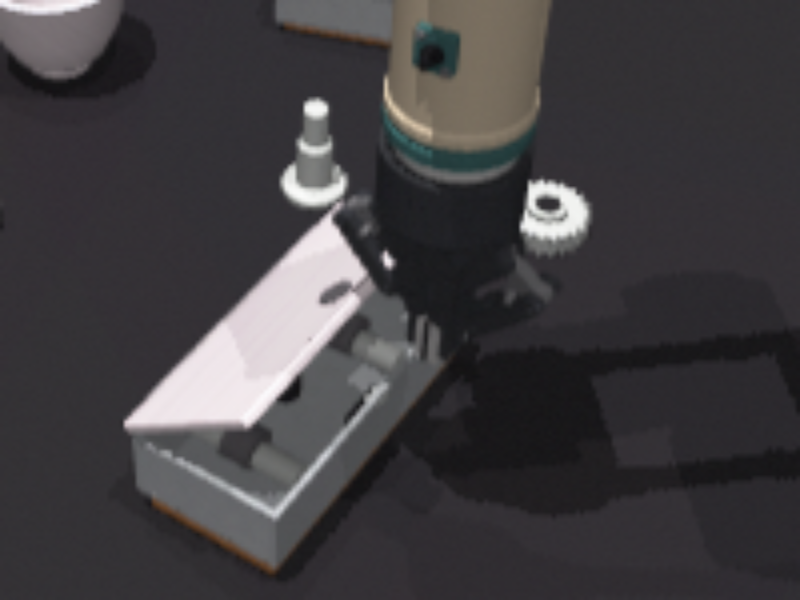

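The side view shows the closed finger linkage bulging along the jaw axis, towards the lid. I back off and turn the jaws a quarter turn, so that only the fingertips meet the edge.

Emit:
{"method": "arm_command", "body": {
  "commands": [
    [0, [-2, 0.6, 0], 0.1],
    [0, [0, 0, 0], 0.14],
    [0, [0, 0, 0], 0.14],
    [0, [0, 0, 0], 0.14],
    [0, [0, 0, 0], 0.14],
    [0, [0, 0, 0], 0.14],
    [0, [0, 0, 0], 0.14],
    [0, [0, 0, 0], 0.14],
    [0, [0, 0, 0], 0.14],
    [0, [0, 0, 0], 0.14],
    [0, [0, 0, 0], 0.14],
    [0, [0, 0, 0], 0.07]
  ]
}}

```text
clock: 7.35
position: [0.3807, 0.2519, 0.1576]
ee_rot: [0.571, -0.571, -0.417, 0.417]
contact_force: [-0.5, 1.1, 0.7]
width: 0.0
```

```bash
python3 - <<'E'
from rig import manip
import cv2,numpy as np
from scipy.spatial.transform import Rotation as R
s=manip.get_state();print(s["position"],s["contact_force"],s["qpos"].round(2),R.from_quat(s["ee_rot"][[1,2,3,0]]).as_matrix()[:,0])
im=manip.get_image("side");cv2.imwrite(f"pics/side4.png",cv2.resize(im["pixels"][180:340,220:420,::-1],(800,600)))
E
```

```text
[0.380704   0.25189963 0.15755447] [-0.50959901  1.13422059  0.71680067] [ 0.43  0.17  1.89  0.    1.08 -0.83] [3.04090682e-01 9.52643082e-01 1.24091282e-04]
```

View pics/side4.png

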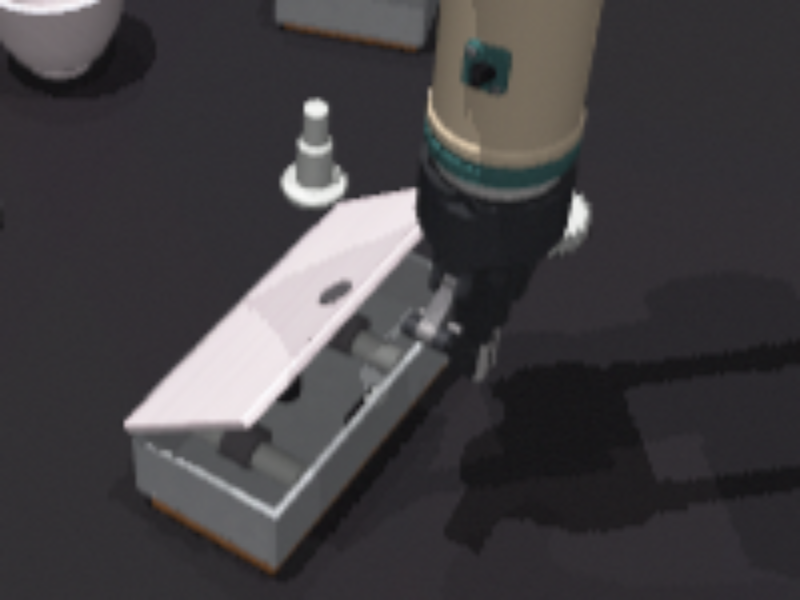

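Emit:
{"method": "arm_command", "body": {
  "commands": [
    [0, [2.4, -0.8, 0], 0],
    [0, [2.5, -0.8, 0], 0],
    [0, [0.48, -0.15, 0], 0],
    [0, [0.48, -0.15, 0.3], 0],
    [0, [0.48, -0.15, 0.3], 0],
    [0, [0.48, -0.15, 0.4], 0],
    [0, [0.48, -0.15, 0.3], 0],
    [0, [0.48, -0.15, 0.3], 0],
    [0, [0.48, -0.15, 0.3], 0],
    [0, [0.48, -0.15, 0.3], 0]
  ]
}}

```text
clock: 8.4
position: [0.4697, 0.2235, 0.1795]
ee_rot: [-0.572, 0.572, 0.416, -0.416]
contact_force: [-0.0, -0.5, -0.8]
width: -0.0002
```

```bash
python3 - <<'E'
from rig import manip
import cv2,numpy as np
s=manip.get_state();print(s["position"],s["contact_force"])
im=manip.get_image("side");cv2.imwrite(f"pics/side5.png",cv2.resize(im["pixels"][180:340,220:420,::-1],(800,600)))
E
```

```text
[0.46973523 0.22354995 0.17946467] [-0.04483419 -0.5264638  -0.80714413]
```

View pics/side5.png

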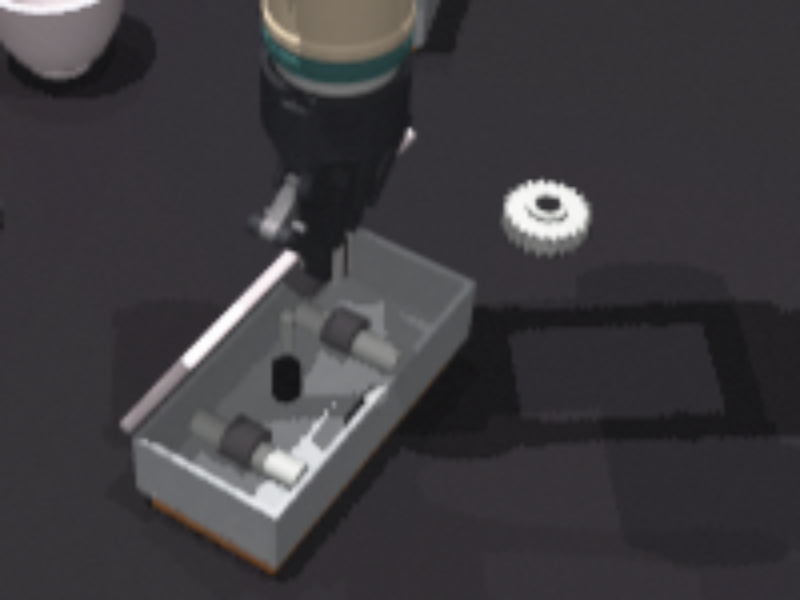

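The side view shows the lid well up and resting on the fingertips, edge at about (300,255) in the crop. I keep pushing.

Emit:
{"method": "arm_command", "body": {
  "commands": [
    [0, [0.48, -0.15, 0.3], 0],
    [0, [0.48, -0.15, 0.3], 0],
    [0, [0.48, -0.15, 0.3], 0],
    [0, [0.48, -0.15, 0.2], 0],
    [0, [0.48, -0.15, 0.1], 0],
    [0, [0.48, -0.15, 0.1], 0],
    [0, [0.48, -0.15, 0], 0],
    [0, [0.48, -0.15, 0], 0],
    [0, [0.48, -0.15, 0], 0],
    [0, [0.48, -0.15, 0], 0],
    [0, [0.48, -0.15, 0], 0]
  ]
}}

```text
clock: 9.55
position: [0.5224, 0.2071, 0.1922]
ee_rot: [0.572, -0.572, -0.416, 0.416]
contact_force: [0.1, -0.4, -0.3]
width: -0.0001
```

```bash
python3 - <<'E'
from rig import manip
import cv2,numpy as np
s=manip.get_state();print(s["position"],s["contact_force"])
im=manip.get_image("side");cv2.imwrite(f"pics/side6.png",cv2.resize(im["pixels"][180:340,220:420,::-1],(800,600)))
E
```

```text
[0.52235659 0.20714396 0.19221463] [ 0.06289273 -0.43117229 -0.25911707]
```

View pics/side6.png

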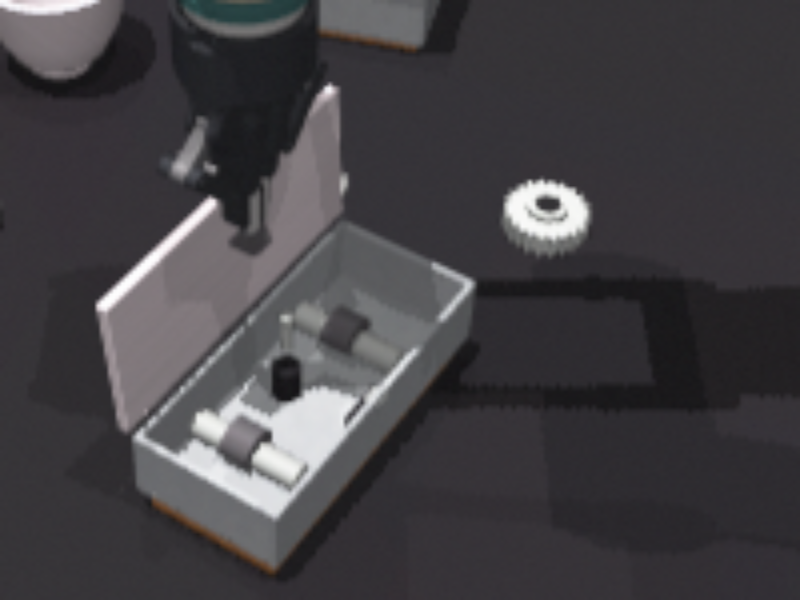

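The side view shows the lid standing past upright, its top edge running from (100,305) to (330,90) in the crop. I push a little further, then back away to the front.

Emit:
{"method": "arm_command", "body": {
  "commands": [
    [0, [0.48, -0.15, 0], 0],
    [0, [0.48, -0.15, 0], 0],
    [0, [0, 0, 0], 0],
    [0, [-1, 0.3, 0], 0],
    [0, [-3, 1, 0], 0],
    [0, [-4, 1.3, 0.5], 0],
    [0, [-4, 1.3, 2], 0],
    [0, [-4, 1.3, 3], 0],
    [0, [-3, 1.3, 3], 0],
    [0, [0, 0, 0], 0],
    [0, [0, 0, 0], 0]
  ]
}}

```text
clock: 10.7
position: [0.3421, 0.2691, 0.2769]
ee_rot: [-0.571, 0.572, 0.417, -0.415]
contact_force: [-0.2, -1.0, 0.2]
width: 0.0002
```

```bash
python3 - <<'E'
from rig import manip
from h import *
s=manip.get_state();print(s["clock"],s["position"],s["contact_force"])
d=np.array([.952,-.306]);e=np.array([.306,.952]);H=np.array([.526,.2064])
for n in("side","top"):
    im=manip.get_image(n);cv2.imwrite(f"pics/{n}7.png",im["pixels"][:,:,::-1])
    P=pts(im,np.ones((420,560),bool));q=P[:,:2]-H;a=q@d;y=q@e
    k=(abs(y)<.1)&(a>-.02)&(a<.06)&(P[:,2]>.09)&(P[:,2]<.21)
    for z in np.arange(.09,.21,.015):
        t=k&(abs(P[:,2]-z-.0075)<.0075)
        if t.sum()>5: print(n,z.round(3),t.sum(),np.percentile(a[t],[10,50,90]).round(3))
E
```

```text
10.7 [0.34209154 0.26906678 0.27693371] [-0.15140082 -0.97154514  0.18086351]
side 0.09 316 [0.003 0.005 0.007]
side 0.105 326 [0.007 0.009 0.012]
side 0.12 321 [0.011 0.014 0.016]
side 0.135 298 [0.016 0.018 0.02 ]
side 0.15 386 [0.018 0.022 0.024]
side 0.165 371 [0.024 0.026 0.028]
side 0.18 343 [0.029 0.031 0.036]
top 0.09 88 [0.004 0.006 0.009]
top 0.105 84 [0.009 0.011 0.013]
top 0.12 80 [0.013 0.015 0.016]
top 0.135 94 [0.017 0.019 0.021]
top 0.15 124 [0.015 0.023 0.025]
top 0.165 117 [0.025 0.028 0.03 ]
top 0.18 214 [0.031 0.034 0.038]
```

View pics/side7.png

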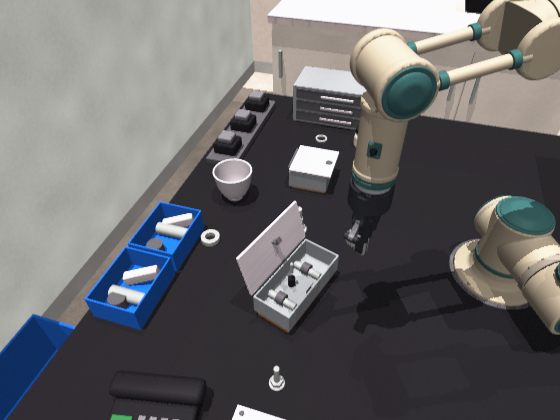

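View pics/top7.png

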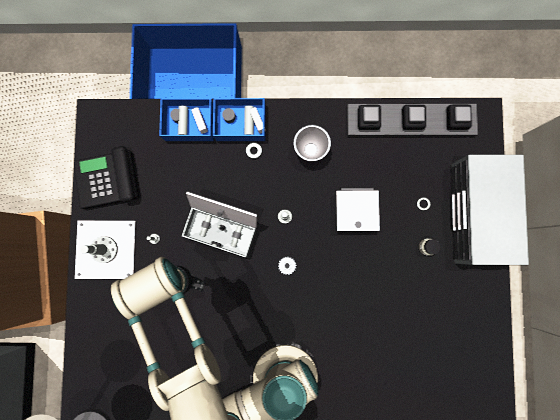

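The lid leans back 26 mm over 90 mm of height, which gives about 1.85 rad, its stop. The gear (287,266), pinion (285,216), bolt (153,239), bowl (312,143), bearing (254,151) and the shut square case (358,210) are where they were in the first picture.

```bash
python3 -c "
from rig import manip
print(manip.sign_off())"
```

```text
the job is handed in; nothing more can be done
None
```

The long case's lid is open and resting against its stop, and I handed the job in at about 10.8 s, well under the 51 s limit.

- **Press:** I pressed the disc with closed fingertips until the lid met its lower stop. It sank about 3 mm, with readings of about 3 N while it sank and 16 N at the end. That is above the 4 N needed, because I pushed two more small steps after it stopped sinking. When I withdrew, the lid sprang ajar to about 0.72 rad.
- **Push:** As I moved in to push, I saw the closed finger linkage sticking out towards the lid. I backed off and turned the gripper a quarter turn so that only the fingertips touched. I then pushed the edge up and past upright, with about 1 N or less read at the two stops along the way, and backed away.
- **Last checks:** Depth readings from both cameras put the lid at about 1.85 rad. The squarish case looks shut, and the loose parts are at the same places in the top view as at the start. The gripper is clear of everything, reading no more than about 1 N. No check failed or disagreed.

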